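Fit a double lid to a steaming pot and take the outer lid off alone

ROBOT

A 6-joint arm with a two-finger parallel gripper is mounted at the origin on a cart in front of the work surface, level with it; the furniture and walls round the work are solid. World frame = base frame: x ahead of the robot, y to its left, z up, the work surface at z = 0. Lengths are in mm, angles in rad, forces in N, time in s.
With the tool pointing down it reaches from about 300 to 775 mm from the base axis. Payload 14.6 kg.
Tool frame: the origin (TCP) lies between the finger pads; the fingertips stand manip.tip_reach ahead of it and the grasp point (between the pads) lies 5 mm behind it (manip.tip_reach is the distance from the TCP to the fingertips, in mm); z points along the fingers, y is the line along which they close (so a half turn about z gives the same grasp; the last joint's range is limited). The gripper opens to 94 mm and grips with 3 to 60 N. Pads are 16 mm wide; open, the fingers measure 119 mm over their backs; the gripper's body (75 mm by 177 mm) begins 78 mm behind the grasp point.
Start: joints at [-1.181, 0.3, 1.521, -0, 1.321, -0.067], TCP at [242.585, -493.601, 219.446] pointing down, gripper open.
Joint ranges: [-3.03, 3.03], [-0.79, 2.21], [0.23, 2.52], [-1.04, 4.18], [0, 3.07], [-2.55, 2.55]. Speed limits (rad/s): [2.22, 2.22, 2.57, 3.14, 3.14, 3.14].

INTERFACE

Orientations are given as [roll, pitch, yaw] about the fixed x, y, z axes, in that order (R = Rz(yaw) Ry(pitch) Rx(roll)).
In Python, from cell import manip gives the robot as it stands. The module is installed in compiled form; this text tells all that it offers.
- The arm moves only by the shell command python3 -m creep 'ROWS' [FORCE]. ROWS is JSON, a list of rows, each a list of 3 entries, a list of its own where there are three numbers: the opening, from -1 (shut) to 1 (fully open), then the shift along the tool's x, y, z in cm, then the turn about the tool's z in units of 5 degrees (1.0 is 5 degrees). In form: [[grip, [tx, ty, tz], roll], ...]. A call has 1 to 12 rows; each row is the pose to reach, as a shift and turn from the pose commanded when the call began, along the tool's axes at that moment; what a row does not reach only later rows make up. A row lasts 1/10 s, in which the tool goes at most 50 mm and 8.59 degrees, less where a joint would pass 70% of its speed; a pose out of reach is approached as far as the arm can. A call with a gripper value outside its range is refused whole. The fingers move at their own pace and stop on an object; FORCE is the grip in N (left out, the last holds). Time passes only in rows, so rows that repeat a pose let the fingers close. It gives the time, the measured TCP pose, the force, the opening and the grip force at its end, in the units of the state.
- manip.read_state(): the state, without advancing time (a new reading comes with each control period).
- manip.camera(name): name is "side" or "top"; returns the picture (480x640x3 uint8, red, green, blue); there is no depth.
- manip.camera_params(name): a dict with "fovy" (degrees; the focal length in pixels is half the picture's height over the tangent of half this angle, whatever the lens; pixels are square), "cx", "cy" (the principal point, pixels), "origin" and "attitude" of the camera in the world. Camera axes: x right, y down, z forward; pixel columns grow to the right and rows downward; lengths in mm; the calibration is good to about 2 mm. A picture is of the moment at which its call begins. camera_params takes no time and is no camera call.
- manip.sign_off(): hands the job in; it is judged then, once.
The state is a dict: "clock": time; "joints": joint angles; "qd": joint speeds; "effort": joint torques, N m; "eef_pos": TCP position; "eef_rot": TCP orientation; "wrist_force": force on the tool from outside, world axes, zero at the start; "moment": the same for the moment, N m; "finger_gap": finger opening in mm; "finger_force": force on a finger pad.
Only numpy, scipy, OpenCV 4.12 (cv2) and the standard library are available. Lean on these libraries where they do the work, as an engineer would, in place of code of your own. Each camera call takes 0.05 s, during which the arm holds its last target. There are 200 camera calls.

TASK

Get the steaming pot ready: its two lids lie nested on the cork trivet, the perforated inner lid caught underneath the outer lid, which is the only way to carry it. Lift both together by the bar handle, lower them gently onto the pot until both lids are fully home, then give the outer lid a quarter turn to let go of the inner one and raise it alone, leaving the inner lid lying in its seat. Finish still holding the outer lid level above the pot, at least a hand's breadth (10 cm) clear of the rim; leave the pot where it stands and the other things alone.

Things in the scene. Friction and masses are not known exactly. Their poses are not given: they have to be found in the camera images.
- outer_lid: Outer lid: round steel lid, 171 mm across, 16 mm deep skirt (164 mm inside), black bar handle on a raised hub, 0.3 to 0.5 kg. Origin: centre of the skirt's lower edge; z up, x along the bar. Its flat underside, 16 mm above the origin, rests on the pot's rim when home, the skirt outside the rim with about 4 mm to spare all round. On the trivet it stands on its skirt.
- lid_handle (a point): Grip point on the outer lid: inside the bar handle, 56 mm above the outer lid's origin, on its axis; same axes. The bar is 66 mm long (x), 14 mm wide (y) and stands from 41 to 68 mm above that origin; the hub under it is 62 mm across, its top at 41 mm.
- catch (a point): Catch inside the outer lid's hub, 22 mm above its origin: two notched ledges under the handle, on which the inner lid's crossbar hangs, parallel to the handle; while it hangs (origin 3 mm below the outer lid's) the lids cannot turn against each other. With both home on the pot the bar stands clear of the notches; turned 90 degrees (65 to 115) either way, the outer lid lifts off past it.
- inner_lid: Inner lid: flat perforated steel disc, 144 mm across, 6 mm thick, lower edge bevelled, 0.2 to 0.3 kg, hidden under the outer lid at the start. Origin: centre of its underside; z up; x along its crossbar, a 6 mm rod 48 mm long on a 10 mm stub, its middle 28 mm above the origin. It has no handle of its own.
- pot: Steel pot, empty, 156 mm across at the rim, 112 mm high, loop handles on its +y and -y sides reaching 107 mm from the axis at 83 mm height; 2.7 to 3.6 kg, stands loose on the hob. Origin: centre of its underside, z up. In its mouth is a step: the recess for the inner lid is 150 mm across and 14 mm deep.
- pot_rim (a point): Centre of the pot's rim, 112 mm above its origin: the outer lid's underside rests at this height.
- pot_seat (a point): Centre of the inner lid's seat in the pot, 98 mm above its origin (14 mm below the rim): the seated inner lid's origin lies here.
- trivet: Round cork trivet, 188 mm across, 10 mm thick, fixed to the worktop; the lids lie on it at the start. Origin: centre of its underside.
- salt_shaker: Bystander: glass salt shaker with a domed top, 44 mm wide, 90 mm high. Origin at its foot.
- lemon: Bystander: a lemon, 78 mm long.
- garlic: Bystander: a head of garlic, 60 mm.
- spoon: Bystander: a metal spoon, 197 mm long, lying on the worktop at the left.
- spice_jar: Bystander: glass spice jar with a round cap, 45 mm wide, 106 mm high. Origin at its foot.
- tuna_tin: Bystander: flat round food tin, 86 mm across, 40 mm high. Origin at its foot.

How it is judged:
By the outcome, as a careful person would: the job done as asked, in the order asked, and still so for the second after the job is handed in, while the arm keeps its last pose, push and grip.
It also fails if it takes over 51 s, if anything falls off the work surface, if the arm or the gripper's body presses on something with over 40 N, if the wrist force passes 120 N, or if a joint passes its speed limit or range.

## Working session

There is one attempt and no reset: what is moved stays moved. The work goes in short steps, Python scripts to look and compute and a shell command to move; the robot and the scene stay as the last step left them, time stands still between calls to the robot, and variables do not carry over. Pictures are saved under pics/ and viewed, at most 10 in all, crops included, and the job is handed in when it is done.

```bash
mkdir -p pics
python3 - <<'E'
from cell import manip
import cv2
for n in("top","side"):
    im=manip.camera(n); cv2.imwrite(f"pics/{n}0.png",im[:,:,::-1]); print(n,manip.camera_params(n))
print(manip.tip_reach); print(manip.read_state())
E
```

```text
top {'fovy': 49.7584281129181, 'cx': 319.0034551867971, 'cy': 236.7430374004658, 'origin': array([ 423.22528142,    2.67894223, 1244.05641453]), 'attitude': array([-3.0103402 ,  0.03710889, -1.58246155])}
side {'fovy': 53.824259009272474, 'cx': 313.9227823942568, 'cy': 238.70619570700362, 'origin': array([ 618.35162692, -727.57830253,  694.54046192]), 'attitude': array([-2.22911031, -0.00994679,  0.10407875])}
14.0
{'clock': 0.1, 'joints': array([-1.18058769e+00,  3.00407681e-01,  1.52151024e+00,  1.52410115e-05,
        1.32067150e+00, -6.66036876e-02]), 'qd': array([ 0.00143433, -0.0021999 , -0.00196053, -0.00041048,  0.00061944,
       -0.00128974]), 'effort': array([ 1.12373880e-04, -5.32649803e+01, -3.53286982e+01,  7.09134294e-02,
        2.35031551e-02, -6.44852798e-05]), 'eef_pos': array([ 242.51796024, -493.41013321,  218.95107166]), 'eef_rot': array([-3.14059908e+00, -8.10691487e-05,  4.56808507e-01]), 'wrist_force': array([ 1.36696949, -0.16338554,  0.36543234]), 'moment': array([ 0.00047202, -0.01072068,  0.08483806]), 'finger_force': 0.0, 'finger_gap': 94.1071917951105}
```

View pics/top0.png

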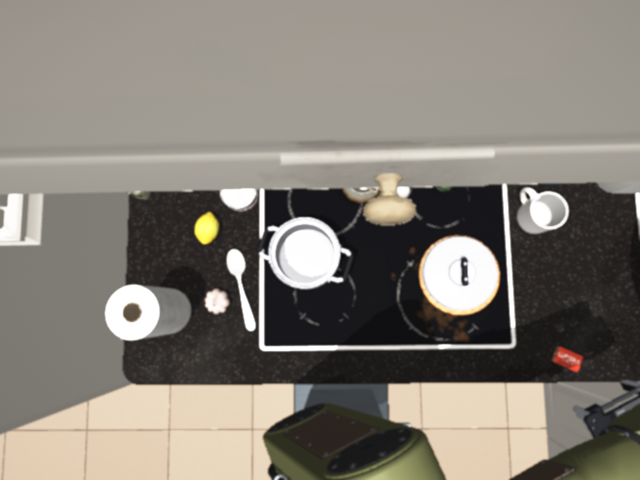

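View pics/side0.png

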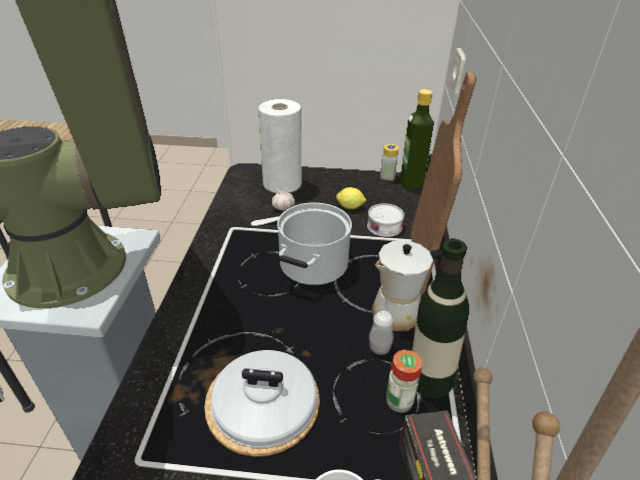

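The top view shows the pot rim centred near (304,253) and the lid near (460,275), with its bar running roughly vertically at (464,271). The side view shows the same at (315,225) and (263,390), bar at (262,377). Next I refine these with a contour fit in both views.

```bash
cat > h.py <<'E'
from cell import manip
import cv2, numpy as np
from scipy.spatial.transform import Rotation as Rot
from scipy.optimize import minimize, least_squares
P={n:manip.camera_params(n) for n in("top","side")}
def proj(n,X):
    p=P[n]; f=240/np.tan(np.radians(p["fovy"]/2))
    c=(np.atleast_2d(X)-p["origin"])@Rot.from_euler("xyz",p["attitude"]).as_matrix()
    return c[:,:2]/c[:,2:]*f+[p["cx"],p["cy"]]
T=np.linspace(0,2*np.pi,180,endpoint=False)
def circ(x,y,z,r): return np.c_[x+r*np.cos(T),y+r*np.sin(T),0*T+z]
def ray(n,uv,z):
    p=P[n]; f=240/np.tan(np.radians(p["fovy"]/2))
    d=Rot.from_euler("xyz",p["attitude"]).as_matrix()@np.array([(uv[0]-p["cx"])/f,(uv[1]-p["cy"])/f,1])
    return p["origin"]+d*(z-p["origin"][2])/d[2]
def overlay(n,im,curves,box,k,fn):
    x0,y0,x1,y1=box
    o=cv2.resize(im[y0:y1,x0:x1],None,fx=k,fy=k,interpolation=cv2.INTER_CUBIC)
    for X,col in curves:
        q=((proj(n,X)-[x0,y0]+.5)*k-.5)
        for a in q: cv2.circle(o,tuple(int(v) for v in np.round(a)),0,col,-1)
    return o
E
python3 - <<'E'
from h import *
print("pot",ray("top",(304,253),112),ray("side",(315,223),112))
print("lid",ray("top",(460,275),26),ray("side",(263,392),26))
p=(ray("top",(304,253),112)+ray("side",(315,223),112))/2
l=(ray("top",(460,275),26)+ray("side",(263,392),26))/2
tiles=[]
for n,bp,bl in(("top",(250,205,360,300),(405,225,515,320)),("side",(265,200,375,295),(205,345,315,440))):
    im=cv2.imread(f"pics/{n}0.png")
    tiles.append(np.hstack([overlay(n,im,[(circ(p[0],p[1],112,78),(0,0,255))],bp,3.6,""),overlay(n,im,[(circ(l[0],l[1],26,85.5),(0,0,255)),(circ(l[0],l[1],0,94),(255,0,0)),(circ(l[0],l[1],51,31),(0,255,0))],bl,3.6,"")]))
o=np.vstack(tiles); print(o.shape); cv2.imwrite("pics/ov1.png",o)
E
```

```text
pot [537.70730575  76.4254337  112.        ] [542.49778012  76.19753873 112.        ]
lid [ 489.33309944 -281.52130365   26.        ] [ 495.2243306  -282.14432275   26.        ]
(684, 792, 3)
```

View pics/ov1.png

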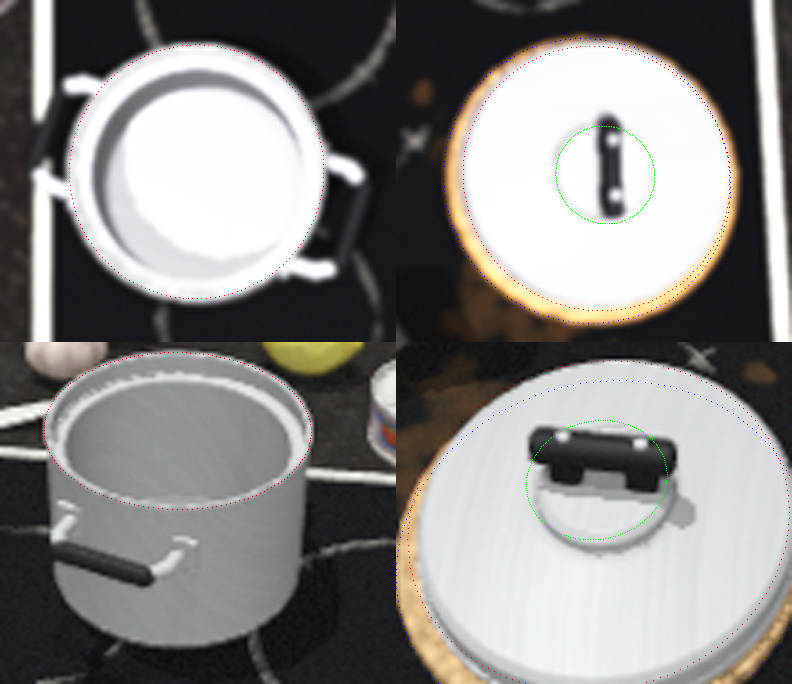

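```bash
cat > fit.py <<'E'
from h import *
ims={n:cv2.GaussianBlur(cv2.imread(f"pics/{n}0.png",0),(0,0),.8).astype(np.float32) for n in P}
def samp(n,X):
    q=proj(n,X).astype(np.float32); return cv2.remap(ims[n],q[:,:1].copy(),q[:,1:].copy(),cv2.INTER_LINEAR)[:,0]
def score(n,x,y,z,r,sel=slice(None)):
    return np.mean(np.abs(samp(n,circ(x,y,z,r+2))-samp(n,circ(x,y,z,r-2)))[sel])
def best(ns,x,y,z,r,zfree=False):
    f=lambda v:-sum(score(n,x+v[0],y+v[1],z,r) for n in ns)
    g=[(f((a,b)),a,b) for a in range(-8,9) for b in range(-8,9)]
    s=min(g); m=minimize(f,s[1:],method="Nelder-Mead",options=dict(initial_simplex=[s[1:],(s[1]+1,s[2]),(s[1],s[2]+1)]))
    return np.round(m.x+[x,y],1),round(m.fun,1)
E
python3 - <<'E'
from fit import *
for ns in(["top"],["side"],["top","side"]):
    print(ns)
    for r in (77.5,78): print(" pot",r,best(ns,540,76,112,r))
    for z,r in ((24,85.5),(26,85.5),(28,85.5)): print(" lid",z,best(ns,492,-282,z,r))
    print(" hub",best(ns,492,-282,51,31)," trivet",best(ns,492,-282,10,94))
# bar by dark pixels
for n,box in(("top",(440,245,485,300)),("side",(235,362,290,392))):
    x0,y0,x1,y1=box; im=cv2.imread(f"pics/{n}0.png",0)[y0:y1,x0:x1]
    m=(im<90).astype(np.uint8); k,l,s,c=cv2.connectedComponentsWithStats(m); i=1+np.argmax(s[1:,4])
    ys,xs=np.nonzero(l==i); pts=np.c_[xs+x0,ys+y0].astype(np.float32)
    w=cv2.fitLine(pts,cv2.DIST_L2,0,.01,.01).ravel(); c=pts.mean(0); d=w[:2]
    z=68 if n=="top" else 66
    A=ray(n,c-14*d,z);B=ray(n,c+14*d,z); t=(pts-c)@d
    print(n,s[i],c,d,ray(n,c,z),np.degrees(np.arctan2(*(B-A)[1::-1])), np.linalg.norm(ray(n,c+t.max()*d,z)-ray(n,c+t.min()*d,z)), ray(n,c+(t.max()+t.min())/2*d,z))
E
```

```text
['top']
 pot 77.5 (array([539.7,  76.5]), np.float64(-80.5))
 pot 78 (array([539.7,  76.8]), np.float64(-89.9))
 lid 24 (array([ 495.3, -286.6]), np.float64(-49.1))
 lid 26 (array([ 495. , -286.2]), np.float64(-49.7))
 lid 28 (array([ 494.7, -285.6]), np.float64(-50.3))
 hub (array([ 496.3, -284.5]), np.float64(-22.2))  trivet (array([ 491.3, -282.4]), np.float64(-97.3))
['side']
 pot 77.5 (array([540.7,  80.8]), np.float64(-41.9))
 pot 78 (array([540.4,  77.5]), np.float64(-45.3))
 lid 24 (array([ 495.2, -279.5]), np.float64(-73.0))
 lid 26 (array([ 495.7, -281. ]), np.float64(-72.6))
 lid 28 (array([ 496. , -282.4]), np.float64(-71.7))
 hub (array([ 498. , -288.5]), np.float64(-44.0))  trivet (array([ 493.3, -283.7]), np.float64(-79.0))
['top', 'side']
 pot 77.5 (array([540.5,  77.1]), np.float64(-119.9))
 pot 78 (array([540.2,  77.2]), np.float64(-134.0))
 lid 24 (array([ 496.3, -279.9]), np.float64(-103.1))
 lid 26 (array([ 496.3, -281.5]), np.float64(-111.6))
 lid 28 (array([ 496. , -282.9]), np.float64(-118.0))
 hub (array([ 497.9, -282.8]), np.float64(-62.4))  trivet (array([ 492.5, -282.6]), np.float64(-171.1))
top [ 21  13   7  27 108] [463.74075 270.97223] [0.03078673 0.99952596] [ 495.98840856 -280.48663875   68.        ] 179.00249068871398 58.731722973198345 [ 495.90800069 -280.48523415   68.        ]
side [  7   7  41  18 467] [262.3319  376.96146] [0.99389446 0.1103349 ] [ 496.40610748 -282.03929664   66.        ] -1.0563956067962992 64.57361602249996 [ 495.62380807 -282.02485092   66.        ]
```

```bash
python3 - <<'E'
from h import *
for name,uv,z in(("moka base",(398,318),0),("moka rim front",(403,290),150),("wine base",(437,390),0),("spice base",(402,408),0),("salt base",(381,350),0),("board base",(425,255),0),("bottle2",(415,187),0)):
    print(name,ray("side",uv,z).round())
for z in(0,100,200): print("top brown",z,ray("top",(388,208),z).round(), "hood edge",z,ray("top",(388,190),z).round())
for z in(300,500,700): print("hood",z,ray("top",(300,160),z).round(),ray("top",(300,190),z).round())
E
python3 -m creep '[[1,[5,-1.2,0],1],[1,[10,-2.4,0],2],[1,[15,-3.7,0],3],[1,[20,-4.9,0],4],[1,[25,-6.1,0],5],[1,[30,-7.3,0],5.44],[1,[32.1,-7.8,0],5.44],[1,[32.1,-7.8,2],5.44],[1,[32.1,-7.8,5],5.44],[1,[32.1,-7.8,8],5.44],[1,[32.1,-7.8,8],5.44]]' 50
```

```text
moka base [724. -69.   0.]
moka rim front [ 711. -148.  150.]
wine base [ 784. -228.    0.]
spice base [ 723. -269.    0.]
salt base [ 690. -153.    0.]
board base [793. 135.   0.]
bottle2 [789. 436.   0.]
top brown 0 [ 656. -122.    0.] hood edge 0 [ 700. -123.    0.]
top brown 100 [ 637. -112.  100.] hood edge 100 [ 678. -113.  100.]
top brown 200 [ 618. -102.  200.] hood edge 200 [ 656. -103.  200.]
hood 300 [695.  70. 300.] [637.  71. 300.]
hood 500 [637.  56. 500.] [592.  56. 500.]
hood 700 [580.  42. 700.] [546.  42. 700.]
clock: 1.2
eef_pos: [494.7, -280.9, 135.6]
eef_rot: [-3.138, 0.006, -0.018]
wrist_force: [-0.3, 1.0, -0.5]
finger_gap: 94.2
finger_force: 0.0
```

```bash
python3 -m creep '[[1,[0,0,2],0],[1,[0,0,4],0],[1,[0,0,5],0],[1,[0,0,5.5],0],[1,[0,0,5.5],0],[1,[0,0,5.5],0]]'
python3 - <<'E'
from h import *
im=manip.camera("side"); cv2.imwrite("pics/s1.png",cv2.resize(im[320:440,180:340,::-1],None,fx=4,fy=4,interpolation=cv2.INTER_CUBIC))
print(manip.read_state()["eef_pos"],manip.read_state()["eef_rot"])
E
```

```text
clock: 1.8
eef_pos: [496.7, -282.3, 85.5]
eef_rot: [3.141, -0.001, -0.018]
wrist_force: [-0.5, -0.8, -0.2]
finger_gap: 94.0
finger_force: 0.0
[ 496.65559315 -282.27589557   85.4791988 ] [ 3.14087119e+00 -1.15513800e-03 -1.79684264e-02]
```

View pics/s1.png

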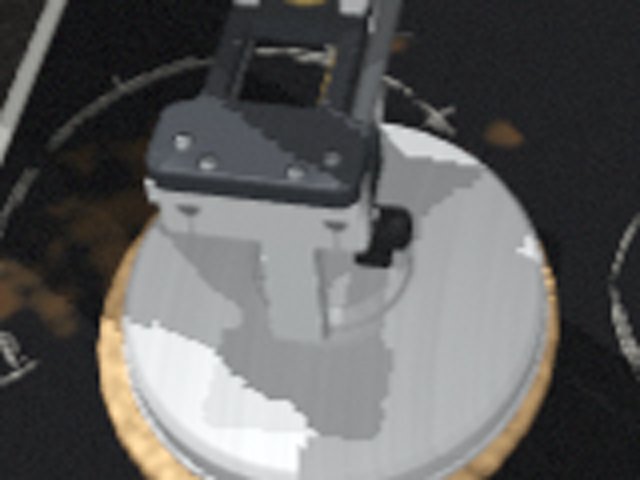

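The side view shows the near finger at (295,310) and the bar between the fingers at (385,235), so the fingers straddle it. Descend and close.

```bash
python3 -m creep '[[1,[0,0,1],0],[1,[0,0,1.7],0],[1,[0,0,1.7],0],[0.2,[0,0,1.7],0],[-0.4,[0,0,1.7],0],[-0.8,[0,0,1.7],0],[-1,[0,0,1.7],0],[-1,[0,0,1.7],0],[-1,[0,0,1.7],0],[-1,[0,0,1.7],0]]' 50
```

```text
clock: 2.85
eef_pos: [496.3, -282.0, 67.5]
eef_rot: [3.142, -0.0, -0.018]
wrist_force: [0.4, 0.5, -0.7]
finger_gap: 41.1
finger_force: 0.0
```

```bash
python3 -m creep '[[-1,[0,0,0],0],[-1,[0,0,0],0],[-1,[0,0,0],0],[-1,[0,0,0],0],[-1,[0,0,0],0],[-1,[0,0,0],0],[-1,[0,0,0],0]]' 50; python3 -m creep '[[-1,[0,0,-0.2],0],[-1,[0,0,-0.5],0],[-1,[0,0,-1],0],[-1,[0,0,-2],0],[-1,[0,0,-3],0],[-1,[0,0,-3],0],[-1,[0,0,-3],0]]'
```

```text
clock: 3.55
eef_pos: [496.3, -282.0, 67.4]
eef_rot: [-3.142, 0.0, -0.018]
wrist_force: [0.3, 0.7, 0.0]
finger_gap: 13.6
finger_force: 50.0
clock: 4.25
eef_pos: [496.3, -282.0, 97.8]
eef_rot: [3.141, -0.0, -0.018]
wrist_force: [-0.6, -0.6, -6.7]
finger_gap: 13.5
finger_force: 50.0
```

Both lids came up (about 6.7 N, so roughly 0.68 kg). Now I carry them to above the pot.

```bash
python3 -m creep '[[-1,[0,0,-1.5],0],[-1,[0,0,-4],0],[-1,[0,0,-7],0],[-1,[0,0,-10],0],[-1,[0,0,-11.7],0],[-1,[0.1,-1,-12.5],0],[-1,[0.3,-3,-12.5],0],[-1,[0.6,-6,-12.5],0],[-1,[0.9,-9,-12.5],0],[-1,[1.2,-12,-12.5],0],[-1,[1.6,-15,-12.5],0],[-1,[1.9,-18,-12.5],0]]'; python3 -m creep '[[-1,[0.3,-3,0],0],[-1,[0.6,-6,0],0],[-1,[0.9,-9,0],0],[-1,[1.2,-12,0],0],[-1,[1.5,-14.5,0],0],[-1,[1.7,-16.5,0],0],[-1,[1.8,-17.6,0],0],[-1,[1.84,-17.97,0],0],[-1,[1.84,-17.97,0],0],[-1,[1.84,-17.97,0],0],[-1,[1.84,-17.97,0],0]]'
python3 - <<'E'
from h import *
for n in P: cv2.imwrite(f"pics/{n}2.png",manip.camera(n)[:,:,::-1])
s=manip.read_state();print(s["eef_pos"],s["eef_rot"],s["joints"],s["finger_gap"])
a=cv2.imread("pics/top2.png")[190:310,240:370];b=cv2.imread("pics/side2.png")[100:300,230:400]
cv2.imwrite("pics/v2.png",np.hstack([cv2.resize(a,(400,370)),cv2.resize(b,(315,370))]))
E
```

```text
clock: 5.45
eef_pos: [518.1, -100.4, 221.3]
eef_rot: [-3.141, 0.002, -0.018]
wrist_force: [0.9, 0.7, -7.1]
finger_gap: 13.6
finger_force: 50.0
clock: 6.55
eef_pos: [540.1, 76.2, 222.4]
eef_rot: [3.141, 0.0, -0.019]
wrist_force: [-0.5, -0.0, -6.8]
finger_gap: 13.5
finger_force: 50.0
[540.12497913  76.37777117 222.4829887 ] [ 3.14155077e+00 -8.02243920e-05 -1.87642441e-02] [ 7.33543082e-02  2.87449813e-01  1.52988980e+00 -5.06179004e-05
  1.32417701e+00  1.66292724e+00] 13.67983807480342
```

View pics/v2.png

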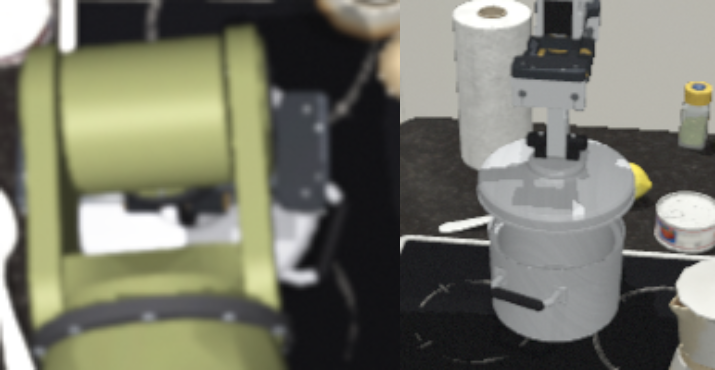

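The side view shows the lids hanging level above the pot; the top view is blocked by the wrist. I measure the lid against the pot in the side view.

Run:
```python
import fit; from fit import *
im=cv2.imread("pics/side2.png",0); fit.ims["side"]=cv2.GaussianBlur(im,(0,0),.8).astype(np.float32)
for z in(181,182.5,184): print(z,best(["side"],540,76,z,85.5))
print("skirt",best(["side"],540,76,165,85.5))
# pot still where it was? lower parts + bar
x0,y0=275,155; sub=im[y0:195,x0:340]
m=(sub<70).astype(np.uint8); k,l,s,c=cv2.connectedComponentsWithStats(m); 
for i in range(1,k):
    if s[i,4]>15: print(s[i],c[i]+[x0,y0],ray("side",c[i]+[x0,y0],221).round(1))
```

```text
181 (array([539.4,  78.7]), np.float64(-23.7))
182.5 (array([539.5,  76.3]), np.float64(-24.0))
184 (array([540. ,  73.9]), np.float64(-24.2))
skirt (array([539.8,  75.1]), np.float64(-16.5))
[ 24  12  10  18 136] [304.26470588 175.39705882] [519.2  83.4 221. ]
[ 45  13  20  19 221] [327.71493213 175.40271493] [565.3  89.  221. ]
```

```bash
python3 -m creep '[[-1,[0.05,0,0.8],0],[-1,[0.05,0,2],0],[-1,[0.05,0,3],0],[-1,[0.05,0,3.8],0],[-1,[0.05,0,4.2],0],[-1,[0.05,0,4.5],0],[-1,[0.05,0,4.7],0],[-1,[0.05,0,4.7],0]]'; python3 -m creep '[[-1,[0,0,0.1],0],[-1,[0,0,0.2],0],[-1,[0,0,0.3],0],[-1,[0,0,0.4],0],[-1,[0,0,0.5],0],[-1,[0,0,0.6],0],[-1,[0,0,0.7],0],[-1,[0,0,0.8],0],[-1,[0,0,0.8],0]]'
```

```text
clock: 7.45
eef_pos: [540.6, 77.0, 175.4]
eef_rot: [-3.142, -0.0, -0.018]
wrist_force: [-0.0, 0.5, -6.2]
finger_gap: 13.5
finger_force: 50.0
clock: 8.35
eef_pos: [540.6, 76.9, 167.3]
eef_rot: [3.142, 0.0, -0.018]
wrist_force: [0.8, -0.5, -7.9]
finger_gap: 13.6
finger_force: 50.0
```

```bash
python3 -m creep '[[-1,[0,0,0.1],0],[-1,[0,0,0.2],0],[-1,[0,0,0.3],0],[-1,[0,0,0.4],0],[-1,[0,0,0.5],0],[-1,[0,0,0.6],0],[-1,[0,0,0.7],0],[-1,[0,0,0.7],0]]'; python3 -m creep '[[-1,[0,0,0.1],0],[-1,[0,0,0.2],0],[-1,[0,0,0.3],0],[-1,[0,0,0.4],0],[-1,[0,0,0.5],0],[-1,[0,0,0.5],0],[-1,[0,0,0.5],0]]'
```

```text
clock: 9.15
eef_pos: [540.6, 77.0, 160.3]
eef_rot: [-3.142, 0.0, -0.018]
wrist_force: [0.6, 0.1, -6.7]
finger_gap: 13.4
finger_force: 50.0
clock: 9.85
eef_pos: [540.7, 77.0, 155.5]
eef_rot: [-3.142, -0.0, -0.018]
wrist_force: [1.2, -0.8, -4.1]
finger_gap: 13.8
finger_force: 50.0
```

The inner lid's weight has come off. Now the last 2 mm, in small steps.

```bash
python3 -m creep '[[-1,[0,0,0.05],0],[-1,[0,0,0.1],0],[-1,[0,0,0.15],0],[-1,[0,0,0.2],0],[-1,[0,0,0.2],0],[-1,[0,0,0.2],0]]'; python3 -m creep '[[-1,[0,0,0.04],0],[-1,[0,0,0.08],0],[-1,[0,0,0.08],0],[-1,[0,0,0.08],0]]'
```

```text
clock: 10.45
eef_pos: [540.6, 76.9, 153.4]
eef_rot: [3.142, 0.0, -0.018]
wrist_force: [-0.4, 0.4, -3.9]
finger_gap: 13.7
finger_force: 50.0
clock: 10.85
eef_pos: [540.7, 76.9, 153.4]
eef_rot: [-3.142, -0.001, -0.018]
wrist_force: [-4.8, -0.3, 4.7]
finger_gap: 13.5
finger_force: 50.0
```

Contact at exactly the expected height of 153.4 mm, so both lids are home. I ease the press slightly and make the quarter turn.

```bash
python3 -m creep '[[-1,[0,0,-0.03],0],[-1,[0,0,-0.03],-0.6],[-1,[0,0,-0.03],-1.6],[-1,[0,0,-0.03],-2.6],[-1,[0,0,-0.03],-3.6],[-1,[0,0,-0.03],-4.6],[-1,[0,0,-0.03],-5.6],[-1,[0,0,-0.03],-6.6],[-1,[0,0,-0.03],-7.6],[-1,[0,0,-0.03],-8.4],[-1,[0,0,-0.03],-9],[-1,[0,0,-0.03],-9]]'; python3 -m creep '[[-1,[0,0,0],-0.6],[-1,[0,0,0],-1.6],[-1,[0,0,0],-2.6],[-1,[0,0,0],-3.6],[-1,[0,0,0],-4.6],[-1,[0,0,0],-5.6],[-1,[0,0,0],-6.6],[-1,[0,0,0],-7.6],[-1,[0,0,0],-8.4],[-1,[0,0,0],-9],[-1,[0,0,0],-9],[-1,[0,0,0],-9]]'
python3 - <<'E'
from h import *
for n in P: cv2.imwrite(f"pics/{n}3.png",manip.camera(n)[:,:,::-1])
b=cv2.imread("pics/side3.png")[140:290,250:390]
cv2.imwrite("pics/v3.png",cv2.resize(b,None,fx=4,fy=4,interpolation=cv2.INTER_CUBIC))
s=manip.read_state();print(s["eef_rot"],s["moment"],s["joints"])
E
```

```text
clock: 12.05
eef_pos: [541.1, 77.0, 153.4]
eef_rot: [3.141, -0.001, 0.768]
wrist_force: [-0.5, -0.0, 3.7]
finger_gap: 13.7
finger_force: 50.0
clock: 13.25
eef_pos: [541.0, 77.0, 153.4]
eef_rot: [3.14, -0.0, 1.55]
wrist_force: [1.4, -0.1, 5.3]
finger_gap: 13.7
finger_force: 50.0
[ 3.14040429e+00 -8.31943892e-05  1.55053310e+00] [-0.03671581 -0.05255699 -0.06732138] [ 7.42998909e-02  3.54110633e-01  1.60939840e+00 -3.18220416e-05
  1.17689272e+00  9.45753615e-02]
```

View pics/v3.png

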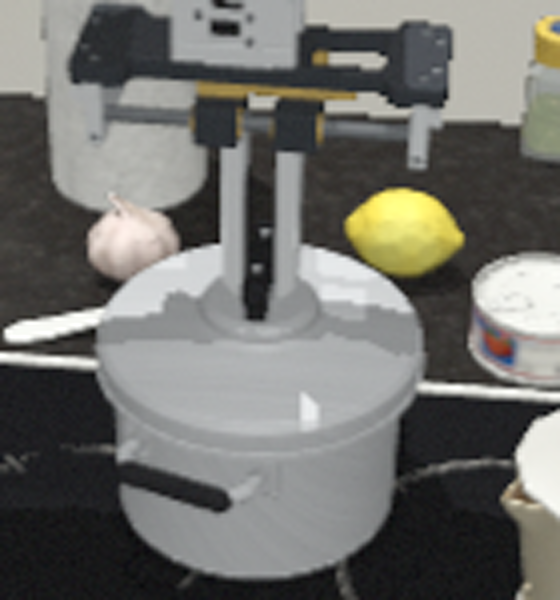

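The lid sits level on the pot, its bar now pointing at the camera (at (258,270) in the crop). The pot has not turned: its handle is still at (175,485). I raise it slowly and check the weight.

```bash
python3 -m creep '[[-1,[0,0,-0.1],0],[-1,[0,0,-0.2],0],[-1,[0,0,-0.35],0],[-1,[0,0,-0.5],0],[-1,[0,0,-0.7],0],[-1,[0,0,-0.9],0],[-1,[0,0,-1],0],[-1,[0,0,-1],0],[-1,[0,0,-1],0]]'
```

```text
clock: 14.25
eef_pos: [540.6, 76.9, 162.9]
eef_rot: [-3.142, -0.0, 1.553]
wrist_force: [-0.2, 0.6, -3.0]
finger_gap: 13.4
finger_force: 50.0
```

```bash
python3 -m creep '[[-1,[0,0,-0.5],0],[-1,[0,0,-1.3],0],[-1,[0,0,-2.5],0],[-1,[0,0,-4],0],[-1,[0,0,-5.5],0],[-1,[0,0,-7],0],[-1,[0,0,-8.5],0],[-1,[0,0,-10],0],[-1,[0,0,-11.3],0],[-1,[0,0,-12.2],0],[-1,[0,0,-12.7],0],[-1,[0,0,-13],0]]'; python3 -m creep '[[-1,[0,0,0],0],[-1,[0,0,0],0],[-1,[0,0,0],0],[-1,[0,0,0],0]]'
python3 - <<'E'
from h import *
for n in P: cv2.imwrite(f"pics/{n}4.png",manip.camera(n)[:,:,::-1])
b=cv2.imread("pics/side4.png")[80:290,230:400]
cv2.imwrite("pics/v4.png",cv2.resize(b,None,fx=2.8,fy=2.8,interpolation=cv2.INTER_CUBIC))
s=manip.read_state();print(s["eef_pos"],s["eef_rot"],s["qd"])
E
```

```text
clock: 15.45
eef_pos: [540.6, 77.0, 293.2]
eef_rot: [-3.142, -0.0, 1.553]
wrist_force: [0.9, 0.3, -4.4]
finger_gap: 13.4
finger_force: 50.0
clock: 15.85
eef_pos: [540.6, 77.0, 292.6]
eef_rot: [-3.141, 0.0, 1.553]
wrist_force: [0.1, -0.6, -4.4]
finger_gap: 13.6
finger_force: 50.0
[540.57241566  76.9497093  292.76994583] [-3.14127236e+00  1.40885745e-05  1.55286647e+00] [-0.00059018 -0.00183829 -0.00129456  0.00174542  0.00197469 -0.0002763 ]
```

View pics/v4.png

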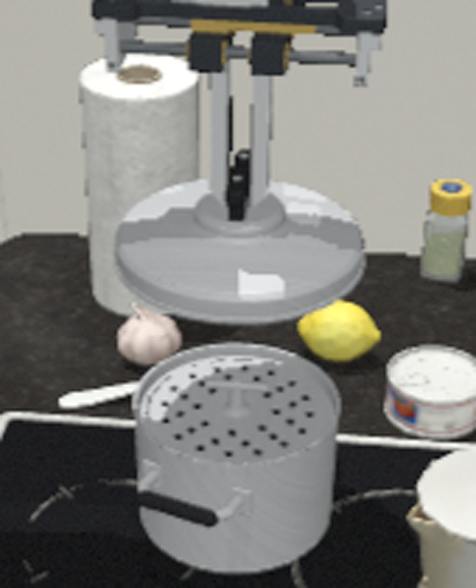

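The inner lid lies flat in its seat, crossbar visible at (235,395). The outer lid is held level alone, about 123 mm above the rim, and the bystanders are untouched.

```bash
python3 -c "from cell import manip; print(manip.sign_off())"
```

```text
the job is handed in; nothing more can be done
None
```

Done and handed in: the inner lid lies in its seat in the pot, and the arm holds the outer lid level about 12 cm above the rim; the pot and other things stayed where they were.

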